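Uncover the brass-covered dust port on the lamp workshop bench

ROBOT

A 6-joint arm with a two-finger parallel gripper is mounted at the origin on the work surface. World frame = base frame: x ahead of the robot, y to its left, z up, the work surface at z = 0. Lengths are in mm, angles in rad, forces in N, time in s.
With the tool pointing down it reaches from about 275 to 825 mm from the base axis. Payload 4.9 kg.
Tool frame: the origin (TCP) lies at the very end of the fingers, on their centre line; the grasp point (between the pads) lies 19 mm behind it; z points along the fingers, y is the direction in which the jaws open and shut (so a half turn about z gives the same grasp; the last joint's range is limited). The gripper opens to 85 mm and grips with 20 to 120 N. Pads are 22 mm wide; open, the fingers measure 114 mm over their backs; the gripper's body (76 mm by 85 mm) begins 54 mm behind the grasp point. The pads swing forward as they close: fully open they stand 13 mm farther back than shut.
Start: joints at [-1.41, 0.326, -0.193, 1.052, 0, 1.437], TCP at [159.813, -526.287, 231.281] pointing down, gripper open.
Joint ranges: [-2.65, 2.65], [-0.97, 1.79], [-1.3, 1.35], [-1.93, 2.1], [-1.47, 1.37], [-3.14, 3.14]. Speed limits (rad/s): [2.57, 2.57, 3.14, 3.14, 3.14, 3.14].

INTERFACE

Orientations are given as [roll, pitch, yaw] about the fixed x, y, z axes, in that order (R = Rz(yaw) Ry(pitch) Rx(roll)).
In Python, from bench import bot, solve_ik, imaging gives the robot as it stands. Calls block until the motion is done:
- bot.move_ptp(position, orientation): joint-space move of the TCP to a pose.
- bot.movel(position, rot=None, max_speed=150, threshold=None): straight line of the TCP; rot=None keeps the orientation; max_speed is the mean speed in mm/s. With threshold (N) it stops when the force on the tool has changed by that much, and returns True; else False.
- bot.move_j(angles): joint-space move.
- bot.grip(opening, effort=None): opening from 0.0 (shut) to 1.0 (fully open); effort is the grip in N (None keeps the last); returns when the fingers have stopped.
- bot.dwell(seconds).
- solve_ik(position, orientation): joint angles nearest the present ones, or None.
- bot.get_state(): the state.
- imaging.capture(name): name is "scene" or "top"; returns the picture (384x512x3 uint8, blue, green, red); there is no depth.
- imaging.camera_model(name): a dict with "K" (3x3 intrinsics, pixels), "k1" (the pictures are not rectified: a ray, as slopes to the right and down, at radius r is drawn at 1 + k1 r^2 times it, then the intrinsics apply), "position" and "rotation" of the camera in the world. Camera axes: x right, y up, looking along -z (the intrinsics and any distortion apply to the point x, -y, -z); pixel columns grow to the right and rows downward; lengths in mm; the calibration is good to about 2 mm. A picture is of the moment at which its call begins. camera_model takes no time and is no camera call.
A pose or a line that the arm cannot do raises bot.IKError and nothing moves.
- bot.sign_off(): hands the job in, once; it reports no verdict.
The state is a dict: "t": time; "qpos": joint angles; "joint_velocities": joint speeds; "effort": joint torques, N m; "tcp_pos": TCP position; "orientation": TCP orientation; "contact_force": force on the tool from outside, world axes, zero at the start; "wrist_torque": the same for the moment, N m; "opening": opening from 0.0 (shut) to 1.0 (fully open).
Only numpy, scipy, OpenCV 4.12 (cv2) and the standard library are available. Lean on these libraries where they do the work, as an engineer would, in place of code of your own. Each camera call takes 0.05 s, during which the arm holds its last target.

TASK

The suction hose is about to be plugged into the bench extraction box with the brass dust cover. Swing that brass cover aside on its pin, counterclockwise seen from above, by about a quarter turn, so that its port lies fully open, and leave it there. Do not shift the black cover on the other box.

Things in the scene. Friction and masses are not known exactly. Their poses are not given: they have to be found in the camera images.
- brass_cover (a joint): Turn of the brass dust cover about its upright pin, rad: 0 = shut over the 40 mm port, growing counterclockwise seen from above to a stop at 1.75; starts at 0 to 0.25; port clear from about 0.9. Cover: a 64 mm disc, 6 mm thick, centred 60 mm from the pin on a 26 mm wide arm, its upper face 68 mm above the table. No spring or latch: friction (about 1.5 N at the knob) holds it where left.
- brass_knob (a point): Centre of the top of the brass cover's knob: an upright round brass post, 16 mm diameter, 40 mm tall (68 to 108 mm above the table), standing on the cover 75 mm from the pin axis, on the line from the pin through the disc's centre. It moves with the cover. Its x axis points level from the knob towards the pin, z up.
- brass_pin (a point): Head of the steel pin (18 mm wide, top 74 mm above the table), the cover's turning axis. It stands on a plain aluminium box 170 x 120 x 60 mm, fixed to the bench, on its long middle line, 30 mm from the end with a short pipe stub. Frame fixed to the box: x along it to the stub, z up; the port's centre is 60 mm from the pin along -x. The open cover sticks out about 32 mm over the box's -y side.
- black_knob (a point): Centre of the top of the same knob on a second box, alike in every size, whose cover and knob are black plastic: a bystander, to be left as it is. Either box may stand on the left or on the right.

How it is judged:
By the outcome, as a careful person would: the job done as asked, in the order asked, and still so for the second after the job is handed in, with the robot touching nothing.
It also fails if it takes over 32 s, if anything falls off the work surface, if the arm or the gripper's body presses on something with over 40 N, if the wrist force passes 120 N, or if a joint passes its speed limit or range.

## Working session

There is one attempt and no reset: what is moved stays moved. The work goes in short steps, each a Python script; the robot and the scene stay as the last script left them, time stands still between calls to the robot, and variables do not carry over. Pictures are saved under pics/ and viewed, and the job is handed in when it is done.

```bash
ls; mkdir -p pics
python3 - <<'E'
from bench import bot, solve_ik, imaging
import cv2
for n in("scene","top"):
    cv2.imwrite(f"pics/{n}0.png",imaging.capture(n)); m=imaging.camera_model(n); print(n,m)
print(bot.get_state())
E
```

```text
pics
scene {'K': array([[348.20950882,   0.        , 252.04658543],
       [  0.        , 348.20950882, 192.1435339 ],
       [  0.        ,   0.        ,   1.        ]]), 'k1': 0.0355756703731742, 'position': array([1035.57966427, -212.48780434,  452.26417393]), 'rotation': array([ 1.01963635, -0.02034382,  1.19922374])}
top {'K': array([[395.24747874,   0.        , 259.31102762],
       [  0.        , 395.24747874, 193.38905028],
       [  0.        ,   0.        ,   1.        ]]), 'k1': -0.05904774583046004, 'position': array([492.405976  ,  13.58813152, 952.09512282]), 'rotation': array([ 0.05422183, -0.00372578, -1.54835652])}
{'t': 0.1, 'qpos': array([-1.41022763e+00,  3.26835413e-01, -1.93443542e-01,  1.05201764e+00,
       -1.84570682e-05,  1.43660880e+00]), 'joint_velocities': array([ 4.51099728e-04, -2.14546469e-05,  4.35098563e-03, -3.68787402e-04,
       -3.88843196e-04, -3.04399197e-04]), 'effort': array([ 6.56384054e-04, -4.44242764e+01,  2.63036764e+01,  7.97597895e-03,
       -9.33933984e-05, -6.52304664e-06]), 'tcp_pos': array([ 159.70940646, -525.77430945,  230.61416436]), 'orientation': array([-3.14010340e+00, -1.82422429e-04,  2.94756093e-01]), 'contact_force': array([ 0.17152591, -0.43875569, -0.35604032]), 'wrist_torque': array([ 0.02714838,  0.01384044, -0.00260664]), 'opening': 1.0005227981961502}
```

View pics/scene0.png

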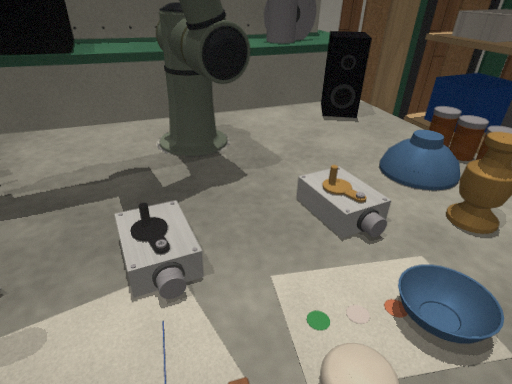

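View pics/top0.png

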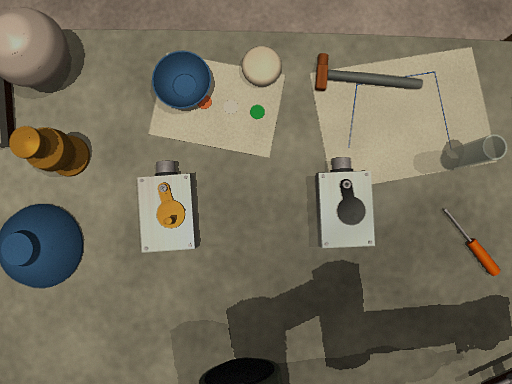

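The top view shows the brass box on the left, at about (168,212), with its pin at about (165,188) and its disc at about (171,213). The black box is on the right at about (345,208). Next I'll measure the brass one.

```bash
cat > h.py <<'E'
import numpy as np, cv2
from scipy.spatial.transform import Rotation as R
from bench import bot, solve_ik, imaging
def cam(n):
    m=imaging.camera_model(n); Rm=R.from_euler('xyz',m['rotation']).as_matrix(); return m,Rm
def project(n,P):
    m,Rm=cam(n); p=(np.atleast_2d(P)-m['position'])@Rm
    s=np.c_[p[:,0]/-p[:,2],-p[:,1]/-p[:,2]]; s=s*(1+m['k1']*(s**2).sum(1,keepdims=True))
    return s*m['K'][0,0]+m['K'][:2,2]
def ray(n,px):
    m,Rm=cam(n); d=(np.array(px,float)-m['K'][:2,2])/m['K'][0,0]; s=d.copy()
    for _ in range(20): s=d/(1+m['k1']*(s@s))
    return m['position'],Rm@np.array([s[0],-s[1],-1])
def onplane(n,px,z):
    o,d=ray(n,px); return o+d*(z-o[2])/d[2]
def tri(p1,p2):
    o1,d1=ray('scene',p1);o2,d2=ray('top',p2)
    A=np.c_[d1,-d2]; s=np.linalg.lstsq(A,o2-o1,rcond=None)[0]
    a=o1+s[0]*d1;b=o2+s[1]*d2; return (a+b)/2,np.linalg.norm(a-b)
E
python3 - <<'E'
import cv2
a=cv2.imread('pics/top0.png')[150:260,130:210]; b=cv2.imread('pics/scene0.png')[155:245,290:395]
cv2.imwrite('pics/topz.png',cv2.resize(a,None,fx=5,fy=5,interpolation=cv2.INTER_NEAREST))
cv2.imwrite('pics/scz.png',cv2.resize(b,None,fx=6,fy=6,interpolation=cv2.INTER_NEAREST))
import numpy as np
for n,(r0,r1,c0,c1) in {'top0':(150,260,130,210),'scene0':(155,245,290,395)}.items():
    im=cv2.imread(f'pics/{n}.png'); h=cv2.cvtColor(im,cv2.COLOR_BGR2HSV)
    m=cv2.inRange(h,(10,110,50),(30,255,255)); k=np.zeros_like(m);k[r0:r1,c0:c1]=m[r0:r1,c0:c1]
    cs,_=cv2.findContours(k,cv2.RETR_EXTERNAL,cv2.CHAIN_APPROX_NONE)
    c=max(cs,key=cv2.contourArea);print(n,cv2.contourArea(c),cv2.boundingRect(c),cv2.minEnclosingCircle(c),cv2.minAreaRect(c))
E
```

```text
top0 785.0 (157, 182, 28, 46) ((169.0, 204.5), 23.048959732055664) ((170.5, 204.5), (27.0, 45.0), 0.0)
scene0 479.5 (323, 165, 43, 37) ((346.9319152832031, 183.9494171142578), 24.125642776489258) ((341.6846618652344, 189.10484313964844), (48.124290466308594, 23.942312240600586), 45.97102355957031)
```

View pics/topz.png

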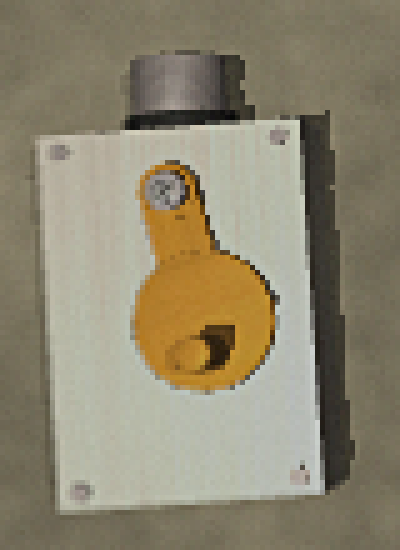

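View pics/scz.png

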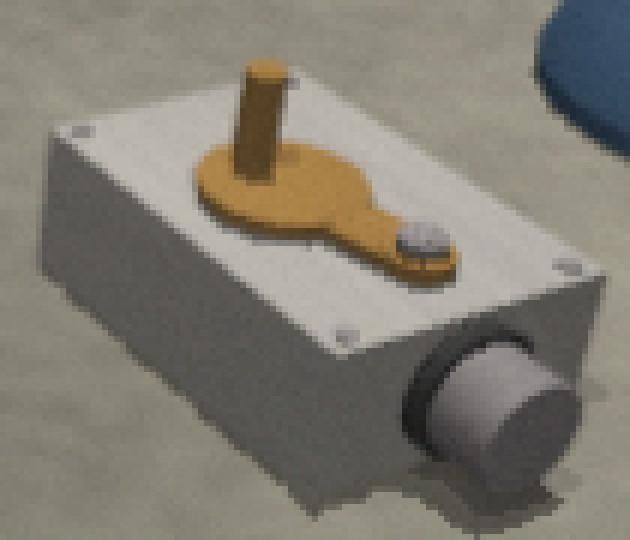

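Top crop, in full-picture pixels: the pin head is at (163,187.8), the disc centre at (171,214.2), and the knob top at about (167,221). Box-top corners are (137.6,177), (190,174), (195,248.4) and (142,252.4). In the scene view, the knob top is at (334.5,166) and the pin at (360.5,194.3).

Run:
```python
from h import *
np.set_printoptions(precision=1,suppress=True)
pin=onplane('top',(163.1,187.9),74);disc=onplane('top',(171,214.2),68);kn=onplane('top',(167.2,220.8),108)
print(pin,disc,kn,np.linalg.norm((disc-pin)[:2]),np.linalg.norm((kn-pin)[:2]))
print('tri pin',tri((360.5,194.3),(163.1,187.9)),'knob',tri((334.5,166),(167.2,220.8)))
c=[onplane('top',p,60) for p in [(137.6,177),(190,174),(195,248.4),(142,252.4)]]
print(np.array(c),[np.linalg.norm(c[i]-c[i-1]) for i in range(4)])
ax=(c[0]+c[1]-c[2]-c[3]);yaw=np.arctan2(ax[1],ax[0])
f=lambda a:np.arctan2(a[1],a[0])
ctr=sum(c)/4; print('yaw',yaw,'pin from box',ctr+55*np.r_[np.cos(yaw),np.sin(yaw),0])
for q in(disc,kn): print('cover angle',(f(q-pin)-yaw-np.pi+np.pi)%(2*np.pi)-np.pi)
```

```text
[547.5 226.4  74. ] [489.3 208.   68. ] [475.2 206.9 108. ] 61.046619492929196 74.92429520706054
tri pin (array([547.7, 226.6,  74.2]), np.float64(0.6143194225161374)) knob (array([474.8, 206.3, 108. ]), np.float64(1.400014548831394))
[[572.  289.1  60. ]
 [581.4 169.6  60. ]
 [413.8 153.1  60. ]
 [401.7 272.8  60. ]] [np.float64(171.05137712928277), np.float64(119.91226360562162), np.float64(168.40014908852964), np.float64(120.2671702212398)]
yaw 0.09689706788089754 pin from box [546.9 226.5  60. ]
cover angle 0.20934722829377428
cover angle 0.16646796958087862
```

Everything agrees: the knob radius is 74.9 mm (75 given), heights match to under 1 mm, the box sides measure 168–171 by 120 mm, and the cover starts at about 0.18 rad. The plan is to cage the knob loosely between the jaws and sweep it along the arc.

```bash
cat >> h.py <<'E'
PIN=np.array([547.4,226.5]);YB=0.097
def pose(th,z,r=75):
    a=YB+np.pi+th
    return [*(PIN+r*np.array([np.cos(a),np.sin(a)])),z],[np.pi,0,YB+th-np.pi]
E
python3 - <<'E'
from h import *
p,o=pose(.17,230); print(p)
for th in (.17,.9,1.65): print(solve_ik(*pose(th,80)))
bot.move_ptp(p,o); s=bot.get_state();print(s['t'],s['tcp_pos'],s['qpos'])
bot.grip(0.65,20)
p,o=pose(.17,125);print(bot.movel(p,o,150,threshold=6))
cv2.imwrite('pics/s1.png',imaging.capture('scene')); cv2.imwrite('pics/t1.png',imaging.capture('top'))
s=bot.get_state();print(s['t'],s['tcp_pos'],s['contact_force'],s['opening'])
E
python3 -c "
import cv2
a=cv2.imread('pics/s1.png')[60:260,250:430];cv2.imwrite('pics/s1z.png',cv2.resize(a,None,fx=3,fy=3))"
```

```text
[np.float64(475.0574935617586), np.float64(206.71208039653985), 230]
[ 0.26787548  0.42446142 -0.47916356  0.66717134  0.          0.00087548]
[ 0.17347468  0.44649394 -0.44137829  0.68292409  0.         -0.82352532]
[ 0.13886725  0.52177834 -0.3085301   0.74048789  0.         -1.60813275]
2.9083 [475.39855686 206.06734745 229.97777862] [ 2.66592245e-01  2.68334512e-01 -2.76921462e-01  1.02551729e+00
 -1.77183571e-04  9.40268440e-04]
False
4.2667 [475.97357142 206.9844472  126.10512004] [-0.22086053 -0.11307027 -0.11719303] 0.6479626288106008
```

View pics/s1z.png

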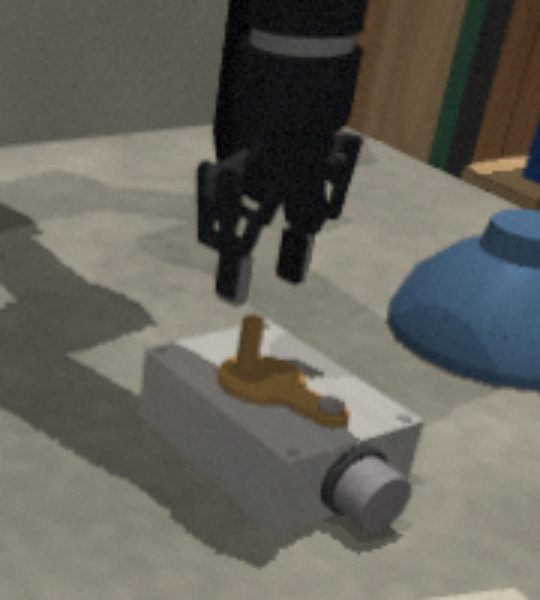

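The open fingers stand just above the knob, with pads at crop (233,300) and (293,280) and the knob top at (250,320) between them. They clear it, so I'm descending, closing to a loose cage and sweeping.

```bash
python3 - <<'E'
from h import *
np.set_printoptions(precision=2,suppress=True)
def st(l):
    s=bot.get_state();print(l,s['t'],s['tcp_pos'],s['contact_force'],round(s['opening'],3))
p,o=pose(.17,80);print(bot.movel(p,o,120,threshold=6)); st('down')
bot.grip(0.3,20); st('grip')
for th in (.36,.54):
    print(bot.movel(*pose(th,80),60,threshold=20)); st(th)
cv2.imwrite('pics/s2.png',imaging.capture('scene')); cv2.imwrite('pics/t2.png',imaging.capture('top'))
E
python3 -c "
import cv2
a=cv2.imread('pics/s2.png')[60:260,250:430];cv2.imwrite('pics/s2z.png',cv2.resize(a,None,fx=3,fy=3))"
```

```text
False
down 4.7917 [475.26 206.79  80.39] [ 0.52 -0.37  0.62] 0.65
grip 5.1833 [475.37 206.78  80.44] [ 0.15  0.08 -0.31] 0.302
False
0.36 5.5667 [480.14 193.33  80.08] [ 0.03 -0.13 -0.13] 0.299
False
0.54 5.9417 [486.93 181.99  79.95] [ 0.02 -0.21 -0.24] 0.301
```

View pics/s2z.png

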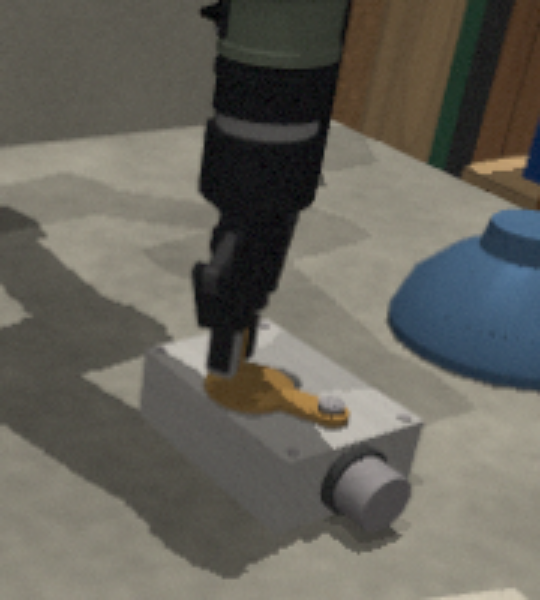

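The cover is following: the disc is now at crop (245,385), the port edge shows at (290,378), and the knob is between the pads. Continuing the arc.

Run:
```python
from h import *
np.set_printoptions(precision=2,suppress=True)
def st(l):
    s=bot.get_state();print(l,s['t'],s['tcp_pos'],s['contact_force'],round(s['opening'],3))
for th in (.72,.9,1.08,1.26,1.44,1.62):
    if bot.movel(*pose(th,80),60,threshold=20): print('STOP');break
    st(th)
bot.grip(0.6); st('open')
s=bot.get_state(); bot.movel([*s['tcp_pos'][:2],200],None,120); st('up')
cv2.imwrite('pics/s3.png',imaging.capture('scene')); cv2.imwrite('pics/t3.png',imaging.capture('top'))
```

```text
0.72 6.4167 [495.93 171.92  79.96] [-0.39  0.32 -0.3 ] 0.3
0.9 6.7917 [506.51 163.68  79.98] [ 0.05 -0.64 -0.06] 0.296
1.08 7.1667 [518.36 157.44  79.96] [-0.01 -0.39  0.96] 0.301
1.26 7.5417 [531.23 153.39  79.99] [-0.12  0.56 -0.32] 0.301
1.44 7.9167 [544.56 151.68  79.97] [ 0.87 -0.65  0.26] 0.297
1.62 8.2917 [557.99 152.4   79.96] [-0.25  0.49  0.53] 0.3
open 8.6583 [558.22 152.31  80.1 ] [-1.   -0.56 -0.46] 0.602
up 9.8083 [557.67 152.21 199.18] [-0.07  0.01 -0.61] 0.601
```

View pics/s3.png

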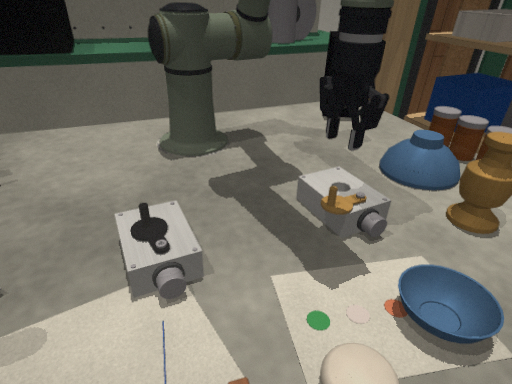

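View pics/t3.png

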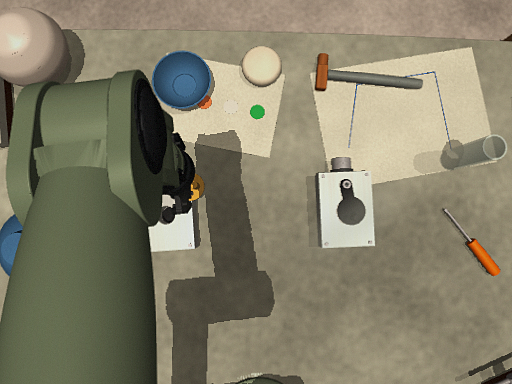

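The scene view shows the port open, at about (343,187), with the knob top at about (333,186). The arm blocks the top view, so I'm moving it away to measure the angle.

Run:
```python
from h import *
bot.move_j([-1.41,0.326,-0.193,1.052,0,1.437])
im=imaging.capture('top');cv2.imwrite('pics/t4.png',im); print(bot.get_state()['t'])
b=np.hstack([im[150:260,130:225],im[150:260,305:400]]);cv2.imwrite('pics/t4z.png',cv2.resize(b,None,fx=4,fy=4))
m=cv2.inRange(cv2.cvtColor(im,cv2.COLOR_BGR2HSV),(10,110,50),(30,255,255));k=np.zeros_like(m);k[150:260,135:225]=m[150:260,135:225]
c=max(cv2.findContours(k,cv2.RETR_EXTERNAL,cv2.CHAIN_APPROX_NONE)[0],key=cv2.contourArea);print(cv2.boundingRect(c))
t0=cv2.imread('pics/top0.png');d=cv2.absdiff(im,t0)[165:255,312:380];print('black diff',d.mean(),d.max())
```

```text
12.7333
(158, 172, 47, 29)
black diff 2.0357298474945535 12
```

View pics/t4z.png

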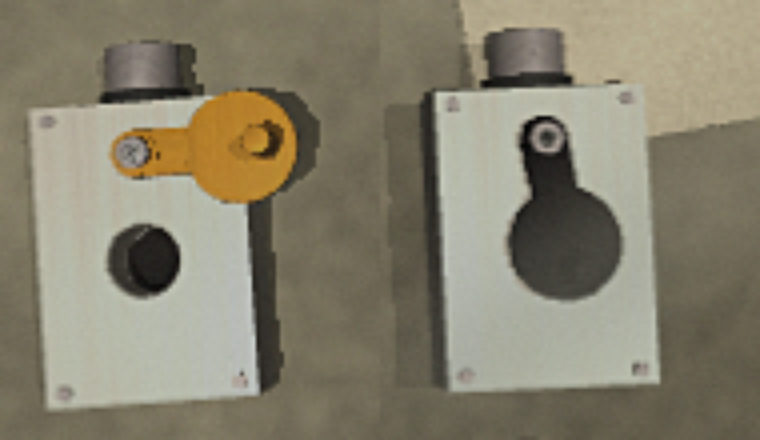

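The crop shows the brass disc centred at (190.7,186.7), off the box side, and the port fully open at (166,215). The black cover hasn't moved (largest pixel difference 12).

Run:
```python
from h import *
d=onplane('top',(190.7,186.7),68)[:2]-PIN; print(d,np.hypot(*d),(np.arctan2(*d[::-1])-YB-np.pi)%(2*np.pi))
bot.sign_off()
```

```text
[  4.59919277 -60.81290435] 60.98657155581656 1.549281195564859
the job is handed in; nothing more can be done
```

The brass cover is swung aside counterclockwise and its port lies fully open. I caged its knob loosely between the fingers and swept it along the arc, then opened the jaws, lifted clear and moved the arm back to its start pose. The job was handed in at about 13 s on the robot's clock.

- **Cover angle:** the last top picture puts it at about 1.55 rad, up from about 0.18 rad at the start. The disc centre measures 61 mm from the pin (60 mm given).
- **Forces:** the states read between moves showed the force on the tool staying around 1 N.
- **Black cover:** it shows no change between the first and last top pictures.
- **Failed checks:** none failed or disagreed. The two readings of the starting angle (0.21 rad from the disc, 0.17 rad from the knob) differed by only 0.04 rad.

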